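# Sweep offcuts into the scrap tray and hold up the scraper

## Task

Draw the wide scraper out of its slotted stand and, using only its blade and not the gripper, sweep the three steel offcuts through the open side of the scrap tray until all three lie fully inside. Then lift the scraper, tip it about halfway to lying level (45 degrees or so, or further, any direction) with its blade edge at least 15 cm above the bench so that the edge can be inspected, and finish still holding it there, still, in the gripper alone. Leave the narrow scraper in its stand and everything else on the bench where it is.

Things in the scene. Friction and masses are not known exactly. Their poses are not given: they have to be found in the camera images.
- scraper_mid (a point): Wide scraper, loose, 0.25 kg, standing upright, blade down, in a slot of its wooden stand. Steel blade 110 wide (own x) x 5 thick (own y) x 60 high (own z), above it a pale wooden handle 34 (x) x 22 (y) x 80 mm. This point is the centre of the handle, 97 mm above the blade's lower edge and 40 mm below the handle's top; own z points from blade to handle. Front and back are alike.
- scraper_edge (a point): Middle of the wide scraper's lower blade edge, 97 mm under scraper_mid along its own z; same axes.
- stand_wide: Fixed wooden stand of the wide scraper, 126 (own x) x 60 (own y) x 45 mm high; origin at the centre of its underside. Slot along its x, 116 x 8 mm, open at the top, its floor 12 mm above the bench, so the blade stands 33 mm deep in it. The two stands are alike and may be in either place.
- stand_narrow: Fixed stand just like the other, holding the narrow scraper; origin at the centre of its underside.
- narrow_mid (a point): Narrow scraper, loose, not to be used: the same handle but the blade is only 45 mm wide. This point is the centre of its handle, 97 mm above its blade edge.
- tray: Fixed sheet-steel scrap tray, 190 (own x) x 140 (own y) mm, origin at the centre of its floor on the bench. Walls 4 mm thick and 30 mm high on three sides; the whole +y side (186 mm wide inside, 70 mm from the origin) is open, level with the bench (floor under 1 mm thick, no lip).
- block_mid (a point): Centre of a loose steel offcut, a block 26 x 20 x 20 mm high, on the bench outside the tray's open side.
- slug_mid (a point): Centre of a loose steel offcut, a round slug 24 mm in diameter, 20 mm high, standing on its flat end on the bench outside the tray's open side.
- angle_mid (a point): Middle of a loose steel offcut of angle section, 26 x 26 mm in plan with legs 6 mm thick, 24 mm high, standing on the bench outside the tray's open side; the point is 12 mm above the bench.
- bearing: Bystander: small steel bearing ring, 42 mm across, 14 mm high, lying between the stands and the offcuts; origin at its underside. Not an offcut.
- hammer: Bystander: hammer lying on the right of the bench, about 300 mm long.
- wrench: Bystander: wrench lying on the left of the bench, about 200 mm long.
- mug: Bystander: white mug 80 mm across, 90 mm high; origin at its underside.
- bolt: Bystander: big bolt standing on its head, 32 mm across, 72 mm high; origin at its underside.
Things that resemble listed ones, but are neither listed nor needed, are in the scene too. What is shaped like the stand_narrow but purple is not meant.

How it is judged:
On the way, in this order (a step that is already met when the one before it is completed fails the run):
1. the wide scraper is drawn up out of its stand, held by the fingers ((z of scraper_edge in the frame of stand_wide above 0.047 m or horizontal distance between scraper_edge and stand_wide above 0.1 m) and contact force between the fingers and scraper above 1 N), for 0.1 s.
2. all three offcuts lie in the tray while the scraper is still held (x of block_mid in the frame of tray between -0.092 and 0.092 m and y of block_mid in the frame of tray between -0.072 and 0.062 m and height (world z) of each of block_mid, slug_mid, angle_mid below 0.035 m and x of slug_mid in the frame of tray between -0.092 and 0.092 m and y of slug_mid in the frame of tray between -0.072 and 0.062 m and x of angle_mid in the frame of tray between -0.092 and 0.092 m and y of angle_mid in the frame of tray between -0.072 and 0.062 m and contact force between the fingers and scraper above 1 N), for 0.2 s.
At the end, for the whole second after the job is handed in: All three offcuts at rest inside the tray (centres between its walls, 8 mm inside the open side); the wide scraper held still by the fingers, touching nothing else, mid blade edge over 140 mm above the bench, long axis tipped over 0.65 rad from upright (all of step 2 and linear speed of each of block, slug, angle below 0.02 m/s and height (world z) of scraper_edge above 0.14 m and angle between scraper_mid's own z axis and vertical above 0.65 rad and linear speed of scraper below 0.05 m/s and angular speed of scraper below 0.3 rad/s and contact force between scraper and stand_wide below 0.2 N and contact force between scraper and stand_narrow below 0.2 N and contact force between scraper and tray below 0.2 N); the arm keeps its last pose, push and grip.
It fails at once if the arm or gripper touches an offcut (contact force between any of the arm, the fingers and block above 0.5 N or contact force between any of the arm, the fingers and slug above 0.5 N or contact force between any of the arm, the fingers and angle above 0.5 N).
It fails at once if the narrow scraper is moved more than 25 mm (distance of narrow_mid from where it was at the start of the episode above 0.025 m).
It fails at once if a bystander is moved more than 30 mm (distance of any of bearing, hammer, wrench, mug, bolt from where it was at the start of the episode above 0.03 m).
It also fails if it takes over 51 s, if anything falls off the work surface, if the arm or the gripper's body presses on something with over 40 N, if the wrist force passes 120 N, or if a joint passes its speed limit or range.

## Robot

A 7-joint arm with a two-finger parallel gripper is mounted at the origin on the work surface. World frame = base frame: x ahead of the robot, y to its left, z up, the work surface at z = 0. Lengths are in m, angles in rad, forces in N, time in s.
With the tool pointing down it reaches from about 0.35 to 0.9 m from the base axis. Payload 8.1 kg.
Tool frame: the origin (TCP) lies on the front face of the gripper's body, between the roots of the fingers; the fingertips stand 73 mm ahead of it and the grasp point (between the pads) lies 54 mm ahead of it (r.tip_extent is the distance from the TCP to the fingertips, in m); z points along the fingers, y is the line along which they close (so a half turn about z gives the same grasp; the last joint's range is limited). The gripper opens to 85 mm and grips with 20 to 120 N. Pads are 22 mm wide; open, the fingers measure 114 mm over their backs; the gripper's body (76 mm by 85 mm) begins 54 mm behind the grasp point. The pads swing forward as they close: fully open they stand 13 mm farther back than shut.
Start: joints at [-1.366, 0.434, 0.025, 1.573, -0.012, 1.134, -0.075], TCP at [0.189, 0.596, 0.304] pointing down, gripper open.
Joint ranges: [-2.62, 2.62], [-0.44, 2.09], [-1.27, 1.32], [0.08, 2.57], [-1.32, 4.46], [0.12, 2], [-2.74, 2.74]. Speed limits (rad/s): [2.22, 2.22, 3.01, 3.01, 3.14, 3.14, 3.14].

## Interface

Orientations are given as a rotation vector (axis times angle).
In Python, from workcell import r gives the robot as it stands. The module is installed in compiled form; this text tells all that it offers.
- The arm moves only by the shell command python3 -m jog 'ROWS' [OPENING] [FORCE]. ROWS is text: rows parted by semicolons, each of 4 numbers parted by spaces: the shift along the tool's x, y, z in units of 0.25 m (1.0 is 0.25 m), then the turn about the tool's z in units of 120 degrees (1.0 is 120 degrees). A call has 1 to 5 rows; each row shifts and turns the commanded pose from where the row before left it, along the tool's axes as they then stand; what a row does not reach is not made up. A row lasts 1/12 s, in which the tool goes at most 41.7 mm and 7.16 degrees, less where a joint would pass 70% of its speed; a pose out of reach is approached as far as the arm can. A call with a number of a shift or a turn outside -1 to 1 is refused whole. A call with a gripper value outside its range is refused whole. OPENING is the opening, from -1 (shut) to 1 (fully open), set as the call begins (- or left out, the last holds). The fingers move at their own pace and stop on an object; FORCE is the grip in N (left out, the last holds). Time passes only in rows, so rows that do not move let the fingers close. It gives the time, the measured TCP pose, the force, the opening and the grip force at its end, in the units of the state.
- r.get_state(): the state, without advancing time (a new reading comes with each control period).
- r.get_image(name): name is "scene" or "top" or "wrist"; returns (picture, depth): 384x512x3 uint8, red, green, blue; 384x512 float32, m along the optical axis (not along the pixel's ray), 0 where there is no reading.
- r.camera_params(name): a dict with "K" (3x3 intrinsics, pixels), "world_from_camera" (4x4, takes a point from camera to world coordinates). Camera axes: x right, y down, z forward; pixel columns grow to the right and rows downward; lengths in m; the calibration is good to about 2 mm. A picture is of the moment at which its call begins: read the wrist's pose just before it. camera_params takes no time and is no camera call; for the wrist camera it gives the pose at the moment of the call.
- r.sign_off(): hands the job in; it is judged then, once.
The state is a dict: "time_s": time; "joint_pos": joint angles; "dq": joint speeds; "joint_efforts": joint torques, N m; "tool_pos": TCP position; "ee_rot": TCP orientation; "ft_force": force on the tool from outside, world axes, zero at the start; "torque": the same for the moment, N m; "finger_gap": finger opening in m; "gripper_force": force on a finger pad.
Only numpy, scipy, OpenCV 4.12 (cv2) and the standard library are available. Lean on these libraries where they do the work, as an engineer would, in place of code of your own. Each camera call takes 0.05 s, during which the arm holds its last target. There are 200 camera calls.

## Working session

There is one attempt and no reset: what is moved stays moved. The work goes in short steps, Python scripts to look and compute and a shell command to move; the robot and the scene stay as the last step left them, time stands still between calls to the robot, and variables do not carry over. Pictures are saved under pics/ and viewed, at most 11 in all, crops included, and the job is handed in when it is done.

```bash
mkdir -p pics
cat > h.py <<'E'
import numpy as np,cv2
from workcell import r
def grab(n,tag):
    P=r.camera_params(n); im,d=r.get_image(n)
    cv2.imwrite(f'pics/{tag}.png',im[:,:,::-1]); np.savez(f'pics/{tag}.npz',im=im,d=d,K=P['K'],T=P['world_from_camera'])
def load(tag):
    z=np.load(f'pics/{tag}.npz'); return z['im'],z['d'],z['K'],z['T']
def cloud(tag):
    im,d,K,T=load(tag); v,u=np.mgrid[:d.shape[0],:d.shape[1]]
    p=np.stack([(u-K[0,2])/K[0,0]*d,(v-K[1,2])/K[1,1]*d,d],-1)
    return im,p@T[:3,:3].T+T[:3,3],d
def ray(tag,u,v,z):
    im,d,K,T=load(tag); q=T[:3,:3]@np.array([(u-K[0,2])/K[0,0],(v-K[1,2])/K[1,1],1]); return T[:3,3]+q*(z-T[2,3])/q[2]
E
python3 - <<'E'
from h import *
for n in("top","scene"): grab(n,n+'0')
for n in("top0","scene0"): print(load(n)[3].round(3))
a=np.hstack([cv2.imread('pics/top0.png'),]);cv2.imwrite('pics/top0b.png',cv2.resize(a,(800,600)))
s=r.get_state();print(s['tool_pos'],s['ee_rot'],s['finger_gap'],r.tip_extent)
E
```

```text
[[ 0.012 -0.987  0.16   0.242]
 [-1.    -0.01   0.014 -0.025]
 [-0.012 -0.16  -0.987  1.691]
 [ 0.     0.     0.     1.   ]]
[[ 0.557  0.489 -0.671  1.319]
 [ 0.83  -0.314  0.461 -0.581]
 [ 0.015 -0.814 -0.581  0.789]
 [ 0.     0.     0.     1.   ]]
[0.18931076 0.59527462 0.30318755] [-4.81712902e-01 -3.10437610e+00  2.25689484e-03] 0.08551227743147895 0.0726
```

View pics/top0b.png

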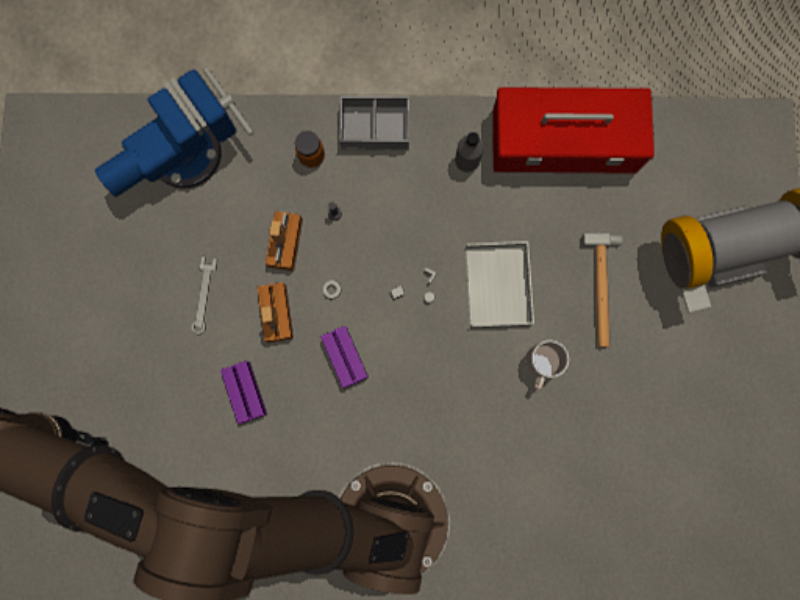

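View pics/scene0.png

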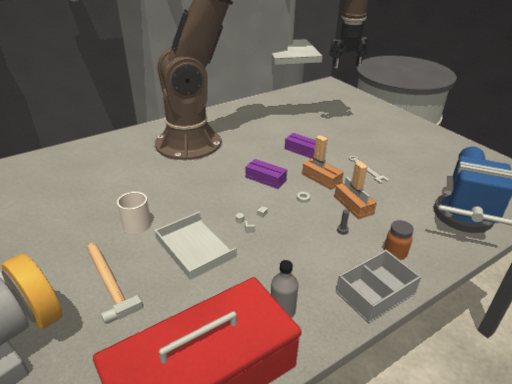

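The top view shows the orange stands at (283,240) and (275,312), the tray at (499,285) open to the left, the offcuts near (397,293), (429,275) and (429,297), and the ring at (332,289). The purple stands are decoys. Next I'll measure.

Run:
```python
from h import *
im,P,d=cloud('top0')
hsv=cv2.cvtColor(im,cv2.COLOR_RGB2HSV)
x,y,z=P[...,0],P[...,1],P[...,2]
def box(m,s):
    p=P[m]
    c,(w,h),a=cv2.minAreaRect((p[:,:2]*1000).astype(np.float32)); print(s,len(p),'c',np.round(c,1),'wh',round(w,1),round(h,1),'a',round(a,1),'z',np.percentile(p[:,2],[2,50,98]).round(4))
org=(hsv[...,0]<22)&(hsv[...,1]>90)&(x>.3)&(x<.7)&(y>.1)&(y<.5)&(d>0)
n,L,st,ce=cv2.connectedComponentsWithStats(org.astype(np.uint8))
for i in range(1,n):
    if st[i,4]>60:
        m=L==i; box(m&(z>.035)&(z<.06),'stand top'); box(m&(z>.105),'handle top')
m=(z>.008)&(z<.04)&(x>.3)&(x<.62)&(y>-.4)&(y<.25)&(d>0)&(hsv[...,1]<90)
n,L,st,ce=cv2.connectedComponentsWithStats(m.astype(np.uint8))
for i in range(1,n):
    if st[i,4]>8: box(L==i,ce[i].round(1))
a=cv2.imread('pics/top0.png')
A=cv2.resize(a[125:230,150:255],(600,600),interpolation=2)
cv2.imwrite('pics/c1.png',A)
b=cv2.resize(cv2.imread('pics/scene0.png')[120:225,290:395],(600,600),interpolation=2);cv2.imwrite('pics/c2.png',b)
```

```text
stand top 413 c [625.1 253.9] wh 61.9 127.4 a 82.5 z [0.0362 0.0445 0.0531]
handle top 97 c [624.1 253.8] wh 22.6 35.4 a 78.0 z [0.1065 0.1447 0.1551]
stand top 458 c [459.  268.5] wh 126.7 61.2 a 9.3 z [0.0361 0.0447 0.0533]
handle top 96 c [439.7 264.2] wh 35.1 22.2 a 9.0 z [0.1077 0.146  0.1555]
[303.6 157.5] 20 c [ 618.4 -185.8] wh 2.1 35.6 a 0.7 z [0.009  0.0202 0.0307]
[331.8 192.1] 180 c [ 494.5 -284.8] wh 111.0 225.6 a 55.9 z [0.0086 0.0271 0.0346]
[275.4 175.8] 28 c [548.1 -82. ] wh 22.1 32.0 a 87.6 z [0.0114 0.0204 0.0302]
[211.7 185.1] 73 c [514.4 144. ] wh 37.6 40.8 a 48.5 z [0.0082 0.0144 0.0212]
[254.3 187. ] 46 c [510.6 -10.6] wh 20.0 30.7 a 24.5 z [0.0098 0.0182 0.0294]
[274.4 190.2] 35 c [499. -81.] wh 22.8 18.1 a 0.1 z [0.0092 0.0198 0.0267]
[355.7 229.8] 55 c [ 359.5 -361.9] wh 68.7 28.4 a 4.8 z [0.0083 0.0217 0.0388]
[340.3 236.4] 47 c [ 342.8 -311.7] wh 85.8 20.9 a 11.9 z [0.0089 0.0248 0.0382]
```

View pics/c2.png

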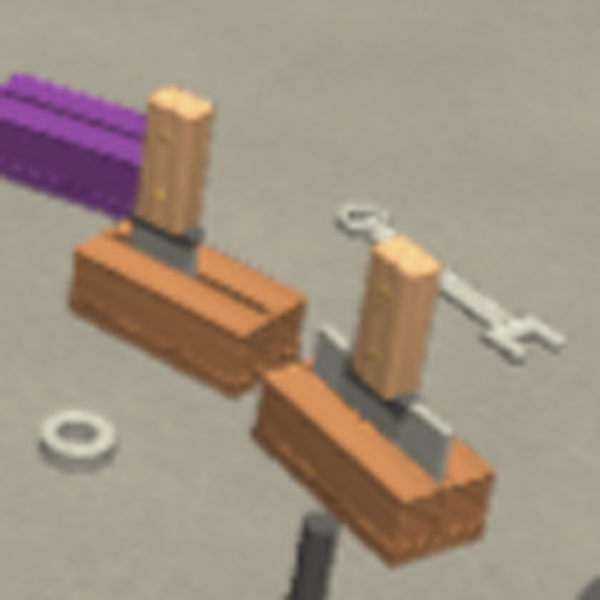

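View pics/c1.png

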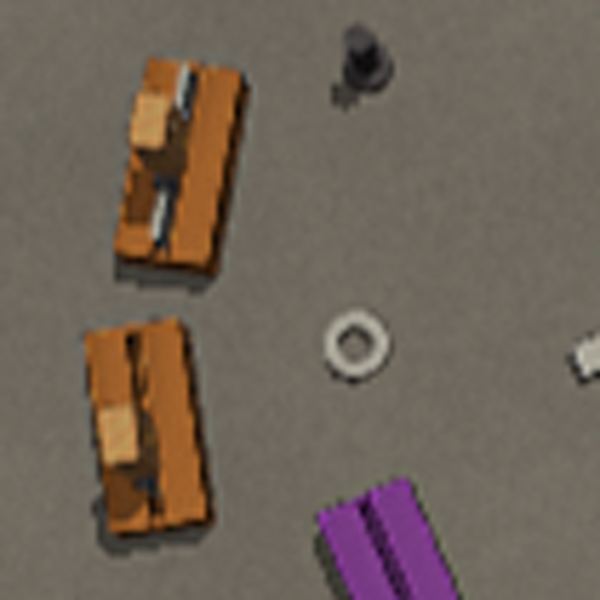

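The far stand at (0.625, 0.254) holds the wide scraper: its blade shows on both sides of the handle, at (185,90) and (160,220) in the crop. The nearer stand holds the narrow one. I'll measure the tray, then move over the scraper.

```bash
cat >> h.py <<'E'
def rows(tx,ty,tz,yaw=None):
    "needed shift in tool axes (units) now, and turn; yaw = wanted world angle (deg) of tool y, mod 180"
    from scipy.spatial.transform import Rotation as R
    s=r.get_state(); M=R.from_rotvec(s['ee_rot']).as_matrix(); p=np.array(s['tool_pos'])
    cy=np.degrees(np.arctan2(M[1,1],M[0,1])); e=0
    if yaw is not None: e=(yaw-cy+90)%180-90
    print('t',round(s['time_s'],2),'pos',p.round(4),'yaw',round(cy,1),'z',M[:,2].round(3),'turn',round(-e/120,4),'gap',round(s['finger_gap'],4),'F',np.round(s['ft_force'],1),round(float(s['gripper_force']),1),'j7',round(s['joint_pos'][6],2))
    D=np.array([tx,ty,tz])-p
    print('shift before turn',(M.T@D/.25).round(3)); M2=R.from_euler('z',e,degrees=True).as_matrix()@M
    print('shift after turn',(M2.T@D/.25).round(3))
E
python3 - <<'E'
from h import *
im,P,d=cloud('top0')
hsv=cv2.cvtColor(im,cv2.COLOR_RGB2HSV)
x,y,z=P[...,0],P[...,1],P[...,2]
m=(z>.023)&(z<.04)&(x>.4)&(x<.66)&(y>-.33)&(y<-.13)&(d>0)
print(cv2.minAreaRect((P[m][:,:2]*1000).astype(np.float32)),m.sum())
for a,b in((z>.143)&(z<.156)&(x>.58)&(x<.68)&(y>.2)&(y<.3),'hw'),((z>.143)&(z<.156)&(x>.38)&(x<.5)&(y>.2)&(y<.3),'hn'): print(b,cv2.minAreaRect((P[a][:,:2]*1000).astype(np.float32)))
for lo,hi,n in((.016,.024,'20'),):
  for c in((.51,-.011),(.499,-.081),(.548,-.082),(.514,.144)):
    a=(np.hypot(x-c[0],y-c[1])<.03)&(z>.011); print(c,P[a].mean(0).round(4),cv2.minAreaRect((P[a][:,:2]*1000).astype(np.float32)))
rows(.624,.254,.303,81.5)
E
```

```text
((529.9280395507812, -241.60353088378906), (191.95541381835938, 139.053466796875), 2.6128122806549072) 184
hw ((623.3209228515625, 253.24208068847656), (22.80283546447754, 33.93095016479492), 74.3938980102539)
hn ((439.6467590332031, 264.40692138671875), (32.57656478881836, 21.802433013916016), 9.04185676574707)
(0.51, -0.011) [ 0.5089 -0.0087  0.0195] ((502.8197021484375, -10.898200988769531), (35.27912139892578, 24.33616828918457), 22.59030532836914)
(0.499, -0.081) [ 0.4986 -0.0808  0.0197] ((498.9864501953125, -80.95686340332031), (22.777841567993164, 18.072526931762695), 0.10980401188135147)
(0.548, -0.082) [ 0.5502 -0.0832  0.0219] ((550.3118896484375, -83.9585952758789), (34.20560836791992, 18.37353515625), 16.652183532714844)
(0.514, 0.144) [0.5153 0.1438 0.0158] ((514.3898315429688, 143.59906005859375), (39.01712417602539, 37.949188232421875), 57.43727493286133)
t 0.1 pos [0.1893 0.5953 0.3032] yaw 72.4 z [-0.    -0.001 -1.   ] turn -0.0762 gap 0.0855 F [ 0.9 -0.4 -0.2] 0.0 j7 -0.08
shift before turn [-2.071e+00 -7.740e-01  2.000e-03]
shift after turn [-1.921 -1.093  0.003]
```

```bash
R='x'; python3 -m jog '-.148 -.055 0 0;-.148 -.055 0 0;-.148 -.055 0 0;-.148 -.055 0 0;-.148 -.055 0 0' 1 >/dev/null; python3 -m jog '-.148 -.055 0 0;-.148 -.055 0 0;-.148 -.055 0 0;-.148 -.055 0 0;-.148 -.055 0 0'; python3 -m jog '0 0 0 -.038;0 0 0 -.038;0 0 0 0'
python3 - <<'E'
from h import *
rows(.624,.254,.303,81.5)
E
```

```text
time_s: 0.93
tool_pos: [0.5014, 0.3509, 0.3037]
ee_rot: [-0.481, -3.104, 0.001]
ft_force: [0.7, 0.9, 1.2]
finger_gap: 0.0856
gripper_force: 0.0
time_s: 1.18
tool_pos: [0.5008, 0.3516, 0.3034]
ee_rot: [-0.23, -3.132, 0.001]
ft_force: [-1.2, 0.6, 0.6]
finger_gap: 0.0853
gripper_force: 0.0
t 1.18 pos [0.5008 0.3516 0.3034] yaw 81.6 z [-0.001 -0.001 -1.   ] turn 0.0008 gap 0.0853 F [-1.2  0.6  0.6] 0.0 j7 0.76
shift before turn [-0.545 -0.314  0.002]
shift after turn [-0.545 -0.313  0.002]
```

```bash
python3 -m jog '-.136 -.078 0 0;-.136 -.078 0 0;-.136 -.078 0 0;-.136 -.078 0 0;0 0 0 0' >/dev/null
python3 - <<'E'
from h import *
grab('wrist','w1'); grab('top','top1')
rows(.624,.254,.303,81.5)
im,P,d=cloud('w1'); x,y,z=P[...,0],P[...,1],P[...,2]
q=lambda m:cv2.minAreaRect((P[m][:,:2]*1000).astype(np.float32))
near=(d>0)&(np.hypot(x-.624,y-.254)<.09)
for lo,hi in((.14,.157),(.1,.14),(.035,.055),(.057,.072)):
    m=near&(z>lo)&(z<hi); print(lo,m.sum(),q(m) if m.sum()>5 else '',np.median(z[m]) if m.any() else '')
E
```

```text
t 1.7 pos [0.624  0.2536 0.3032] yaw 81.2 z [-0.001 -0.001 -1.   ] turn -0.0027 gap 0.0856 F [-1.2  1.1  0.5] 0.0 j7 1.01
shift before turn [0.    0.001 0.001]
shift after turn [0.    0.001 0.001]
0.14 1175 ((625.13134765625, 255.28826904296875), (21.985706329345703, 32.80565643310547), 82.02941131591797) 0.1488374579292635
0.1 263 ((610.8187255859375, 257.197265625), (21.790021896362305, 4.03228759765625), 82.21320343017578) 0.12282733318251299
0.035 4194 ((625.6458740234375, 255.29039001464844), (60.094505310058594, 125.53997802734375), 82.17996978759766) 0.04521383797765602
0.057 119 ((625.7061767578125, 254.00201416015625), (12.944534301757812, 110.0937728881836), 79.88201904296875) 0.07144898281136075
```

View pics/w1.png

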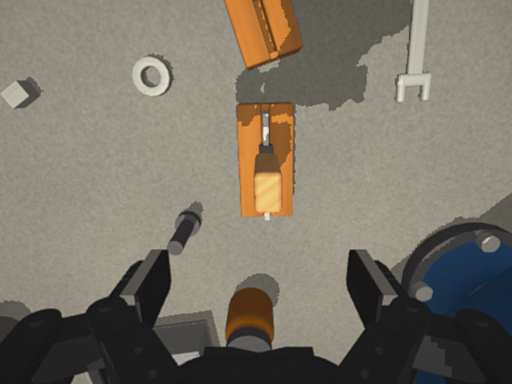

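Seen from the wrist, the wide scraper stands at about (268,190) and its blade measures 110 mm across, which confirms it. Its centre is (0.6255, 0.2553) and the yaw is 82°. I'll lower and grip.

```bash
python3 - <<'E'
from h import *
rows(.6255,.2553,.163,82.1)
E
python3 -m jog '-.005 .008 .1 -.007;0 0 .1 0;0 0 .1 0;0 0 .1 0;0 0 .1 0' >/dev/null;python3 -m jog '0 0 .06 0;0 0 0 0;0 0 0 0'
python3 - <<'E'
from h import *
rows(.6255,.2553,.163,82.1)
E
```

```text
t 1.7 pos [0.624  0.2536 0.3032] yaw 81.2 z [-0.001 -0.001 -1.   ] turn -0.0077 gap 0.0856 F [-1.2  1.1  0.5] 0.0 j7 1.01
shift before turn [-0.005  0.008  0.561]
shift after turn [-0.005  0.008  0.561]
time_s: 2.37
tool_pos: [0.6233, 0.2585, 0.1634]
ee_rot: [-0.208, -3.133, 0.0]
ft_force: [-0.2, -0.0, 0.3]
finger_gap: 0.085
gripper_force: 0.0
t 2.37 pos [0.6233 0.2585 0.1634] yaw 82.4 z [-0.002 -0.    -1.   ] turn 0.0024 gap 0.085 F [-0.2 -0.   0.3] 0.0 j7 1.04
shift before turn [-0.01  -0.012  0.002]
shift after turn [-0.01  -0.012  0.002]
```

```bash
python3 -m jog '-.009 -.012 0 0;0 0 0 0' >/dev/null;python3 -m jog '0 0 0 0;0 0 0 0;0 0 0 0;0 0 0 0;0 0 0 0' -1 100 >/dev/null;python3 -m jog '0 0 0 0;0 0 0 0;0 0 0 0;0 0 0 0;0 0 0 0'
python3 - <<'E'
from h import *
rows(.6255,.2553,.163,82.1)
E
```

```text
time_s: 3.37
tool_pos: [0.6269, 0.2539, 0.1643]
ee_rot: [0.21, 3.134, 0.001]
ft_force: [-0.2, 1.6, 4.7]
finger_gap: 0.021
gripper_force: 98.0
t 3.37 pos [0.6269 0.2539 0.1643] yaw 82.3 z [ 0.001  0.001 -1.   ] turn 0.0019 gap 0.021 F [-0.2  1.6  4.7] 98.0 j7 1.04
shift before turn [0.006 0.005 0.005]
shift after turn [0.006 0.005 0.005]
```

```bash
python3 -m jog '0 0 -.04 0;0 0 -.08 0;0 0 -.1 0;0 0 -.1 0;0 0 -.08 0'
python3 - <<'E'
from h import *
rows(.528,.05,.27,92.6)
grab('wrist','w2')
im,P,d=cloud('top1')
hsv=cv2.cvtColor(im,cv2.COLOR_RGB2HSV); print(P[int(210*.48):int(222*.48),int(333*.64)].round(3)[:,:].tolist()[:3])
E
```

```text
time_s: 3.78
tool_pos: [0.6264, 0.2533, 0.2657]
ee_rot: [-0.211, -3.134, 0.001]
ft_force: [-0.1, -0.0, -3.7]
finger_gap: 0.0212
gripper_force: 98.7
t 3.78 pos [0.6264 0.2533 0.2657] yaw 82.3 z [-0. -0. -1.] turn -0.0858 gap 0.0212 F [-0.1 -0.  -3.7] 98.7 j7 1.03
shift before turn [ 0.281 -0.859 -0.017]
shift after turn [ 0.43  -0.795 -0.017]
[[0.838, 0.148, 0.002], [0.834, 0.148, 0.004], [0.831, 0.149, -0.001]]
```

```bash
python3 -m jog '0 0 0 -.043;0 0 0 -.043;.074 -.133 0 0;.074 -.133 0 0;.074 -.133 0 0' >/dev/null; python3 -m jog '.074 -.133 0 0;.074 -.133 0 0;.074 -.13 0 0;0 0 0 0'
python3 - <<'E'
from h import *
rows(.524,.05,.157,92.6)
grab('top','top2')
im,P,d=cloud('top2'); x,y,z=P[...,0],P[...,1],P[...,2]
for c in((.51,-.011),(.499,-.081),(.548,-.082)):
    a=(np.hypot(x-c[0],y-c[1])<.03)&(z>.011); print(P[a].mean(0).round(4),P[a].min(0).round(3),P[a].max(0).round(3))
E
```

```text
time_s: 4.58
tool_pos: [0.5212, 0.0418, 0.2636]
ee_rot: [0.059, -3.137, 0.006]
ft_force: [-0.5, -0.7, -2.8]
finger_gap: 0.0206
gripper_force: 98.9
t 4.58 pos [0.5212 0.0418 0.2636] yaw 92.1 z [-0.004 -0.004 -1.   ] turn -0.0038 gap 0.0206 F [-0.5 -0.7 -2.8] 98.9 j7 1.46
shift before turn [-0.014  0.034  0.426]
shift after turn [-0.014  0.034  0.426]
[ 0.51   -0.0017  0.5583] [ 0.481 -0.022  0.012] [0.538 0.017 0.635]
[ 0.4983 -0.0805  0.0202] [ 0.487 -0.09   0.014] [ 0.511 -0.072  0.03 ]
[ 0.5507 -0.0831  0.0222] [ 0.532 -0.093  0.013] [ 0.564 -0.072  0.033]
```

```bash
python3 -m jog '-.007 .015 .1 -.004;-.007 .019 .1 0;0 0 .1 0;0 0 .07 0;0 0 .03 0' >/dev/null; python3 -m jog '0 0 .02 0;0 0 0 0'
python3 - <<'E'
from h import *
rows(.524,.05,.157,92.6)
grab('wrist','w3'); grab('scene','s3')
E
```

```text
time_s: 5.22
tool_pos: [0.5278, 0.059, 0.1584]
ee_rot: [0.086, -3.139, 0.0]
ft_force: [-0.4, -0.9, -2.2]
finger_gap: 0.0208
gripper_force: 98.9
t 5.22 pos [0.5278 0.059  0.1584] yaw 93.1 z [-0.001 -0.    -1.   ] turn 0.0045 gap 0.0208 F [-0.4 -0.9 -2.2] 98.9 j7 1.47
shift before turn [ 0.017 -0.035  0.006]
shift after turn [ 0.017 -0.035  0.006]
```

View pics/w3.png

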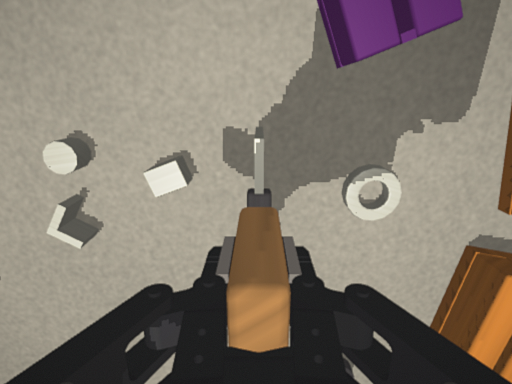

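The wrist view shows the block at (168,177), the slug at (60,156) and the angle at (75,220), all ahead of the blade at (260,160) and within its width. The ring is behind it. I'll sweep.

```bash
python3 -m jog '.008 -.04 .004 .004;.008 -.04 .003 0;0 -.04 0 0;0 -.04 0 0;0 -.04 0 0'; python3 -m jog '0 -.035 0 0;0 -.035 0 0;0 -.035 0 0;0 -.035 0 0;0 -.035 0 0';python3 -m jog '0 -.035 0 0;0 -.035 0 0;0 -.035 0 0;0 0 0 0'
python3 - <<'E'
from h import *
rows(.536,-.222,.157,92.6)
grab('wrist','w4')
E
```

```text
time_s: 5.73
tool_pos: [0.5264, 0.0069, 0.1575]
ee_rot: [-0.071, 3.14, -0.0]
ft_force: [0.0, 0.8, -2.4]
finger_gap: 0.0208
gripper_force: 98.9
time_s: 6.15
tool_pos: [0.5284, -0.0359, 0.1571]
ee_rot: [0.072, -3.141, -0.0]
ft_force: [-0.5, 0.7, -2.0]
finger_gap: 0.0208
gripper_force: 98.9
time_s: 6.48
tool_pos: [0.5295, -0.0639, 0.1572]
ee_rot: [-0.069, 3.141, -0.002]
ft_force: [0.0, -0.7, -2.3]
finger_gap: 0.0209
gripper_force: 98.8
t 6.48 pos [ 0.5295 -0.0639  0.1572] yaw 92.5 z [ 0.    -0.001 -1.   ] turn -0.0008 gap 0.0209 F [ 0.  -0.7 -2.3] 98.8 j7 1.7
shift before turn [ 0.002 -0.633  0.002]
shift after turn [ 0.003 -0.633  0.002]
```

View pics/w4.png

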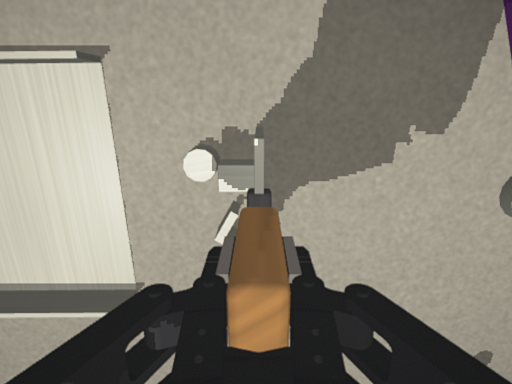

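The block lies flat on the blade with the slug ahead of it at (200,165). The angle is at (230,222) and the tray mouth is at the left. Carrying on.

```bash
for i in 1; do python3 -m jog '0 -.035 0 0;0 -.035 0 0;0 -.035 0 0;0 -.035 0 0;0 -.035 0 0'; done; python3 -m jog '0 -.035 0 0;0 -.035 0 0;0 -.035 0 0;0 -.035 0 0;0 0 0 0'
python3 - <<'E'
from h import *
rows(.536,-.222,.157,92.6)
grab('wrist','w5')
E
```

```text
time_s: 6.95
tool_pos: [0.5315, -0.1061, 0.1571]
ee_rot: [0.072, -3.141, 0.0]
ft_force: [0.3, 0.8, -2.9]
finger_gap: 0.0208
gripper_force: 98.8
time_s: 7.37
tool_pos: [0.5331, -0.1427, 0.1572]
ee_rot: [-0.068, 3.141, -0.002]
ft_force: [-0.1, -1.0, -2.6]
finger_gap: 0.0208
gripper_force: 98.8
t 7.37 pos [ 0.5331 -0.1427  0.1572] yaw 92.5 z [ 0.    -0.001 -1.   ] turn -0.0009 gap 0.0208 F [-0.1 -1.  -2.6] 98.8 j7 1.84
shift before turn [ 0.002 -0.317  0.001]
shift after turn [ 0.003 -0.317  0.001]
```

View pics/w5.png

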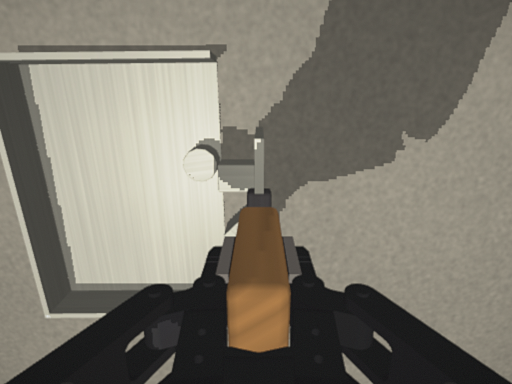

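The slug is now over the tray floor at (200,163), with the block behind it on the blade.

```bash
python3 -m jog '0 -.035 0 0;0 -.035 0 0;0 -.035 0 0;0 -.035 0 0;0 -.035 0 0'; python3 -m jog '0 -.035 0 0;0 -.035 0 0;0 -.035 0 0;0 -.025 0 0;0 -.01 0 0'; python3 -m jog '0 0 0 0;0 0 0 0;0 .05 0 0;0 .05 0 0;0 0 0 0'
python3 - <<'E'
from h import *
rows(.536,-.15,.26,92.6)
grab('top','top6');grab('wrist','w6')
T=np.array([.530,-.2416]); a=np.radians(2.6); ax=np.array([np.cos(a),np.sin(a)]); ay=np.array([-ax[1],ax[0]])
im,P,d=cloud('w6'); z=P[...,2]; q=P[...,:2]-T; tx,ty=q@ax,q@ay
m=(z>.01)&(z<.032)&(abs(tx)<.085)&(ty>-.06)&(ty<.09)
n,L,st,ce=cv2.connectedComponentsWithStats(m.astype(np.uint8))
for i in range(1,n):
    if st[i,4]>40: k=L==i; print(st[i,4],ce[i].round(),'tx',tx[k].min().round(3),tx[k].max().round(3),'ty',ty[k].min().round(3),ty[k].max().round(3))
E
```

```text
time_s: 7.83
tool_pos: [0.5352, -0.1848, 0.1571]
ee_rot: [0.072, -3.141, 0.0]
ft_force: [-0.0, 0.9, -1.1]
finger_gap: 0.0211
gripper_force: 98.8
time_s: 8.25
tool_pos: [0.5367, -0.2203, 0.1572]
ee_rot: [-0.07, 3.141, -0.001]
ft_force: [0.4, 2.0, -2.5]
finger_gap: 0.0211
gripper_force: 98.9
time_s: 8.67
tool_pos: [0.5359, -0.189, 0.157]
ee_rot: [0.079, -3.14, -0.004]
ft_force: [-0.1, 1.6, -2.6]
finger_gap: 0.021
gripper_force: 98.9
t 8.67 pos [ 0.5359 -0.189   0.157 ] yaw 92.9 z [-0.001  0.003 -1.   ] turn 0.0024 gap 0.021 F [-0.1  1.6 -2.6] 98.9 j7 1.94
shift before turn [-0.008  0.157 -0.412]
shift after turn [-0.008  0.157 -0.412]
2155 [178. 168.] tx -0.036 -0.004 ty -0.03 0.02
770 [201. 230.] tx 0.009 0.044 ty -0.003 0.019
```

View pics/w6.png

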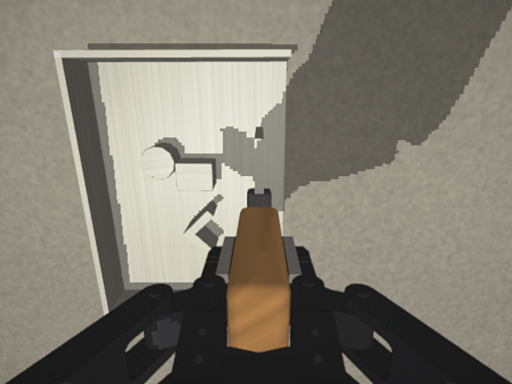

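All three are inside the tray, at ty ≤ 0.02: the slug at (157,163), the block at (195,177) and the angle at (205,228). The tool can't be tilted, so I'll pivot the scraper about the pads by pushing the side of its blade against the empty fixed stand with a light grip. First I lift and travel.

```bash
python3 -m jog '0 0 -.1 0;0 0 -.12 0;0 0 -.12 0;0 0 -.12 0;0 0 -.12 0' - 110
python3 - <<'E'
from h import *
rows(.583,.155,.30)
E
```

```text
time_s: 9.18
tool_pos: [0.5353, -0.1937, 0.3037]
ee_rot: [0.072, -3.141, 0.0]
ft_force: [1.2, -0.6, -2.3]
finger_gap: 0.0209
gripper_force: 107.6
t 9.18 pos [ 0.5353 -0.1937  0.3037] yaw 92.6 z [-0. -0. -1.] turn 0.0 gap 0.0209 F [ 1.2 -0.6 -2.3] 107.6 j7 1.92
shift before turn [-0.255  1.385  0.014]
shift after turn [-0.255  1.385  0.014]
```

```bash
python3 -m jog '-.026 .14 0 0;-.026 .14 0 0;-.026 .14 0 0;-.026 .14 0 0;-.026 .14 0 0'>/dev/null; python3 -m jog '-.026 .14 0 0;-.026 .14 0 0;-.026 .14 0 0;-.026 .14 0 0;-.02 .12 0 0'>/dev/null; for i in a; do python3 -m jog '0 0 0 .056;0 0 0 .056;0 0 0 .056;0 0 0 .056;0 0 0 .056'>/dev/null; python3 -m jog '0 0 0 .056;0 0 0 .056;0 0 0 .056;0 0 0 .056;0 0 0 .056'>/dev/null; python3 -m jog '0 0 0 .056;0 0 0 .056;0 0 0 .056;0 0 0 .056;0 0 0 .056'; done
python3 - <<'E'
from h import *
rows(.5826,.1655,.170,-8)
grab('top','top7')
T=np.array([.530,-.2416]); a=np.radians(2.6); ax=np.array([np.cos(a),np.sin(a)]); ay=np.array([-ax[1],ax[0]])
im,P,d=cloud('top7'); z=P[...,2]; q=P[...,:2]-T; tx,ty=q@ax,q@ay
m=(z>.009)&(z<.03)&(abs(tx)<.082)&(ty>-.055)&(ty<.1)
n,L,st,ce=cv2.connectedComponentsWithStats(m.astype(np.uint8))
for i in range(1,n):
    if st[i,4]>5: k=L==i; print(st[i,4],'tx',tx[k].min().round(3),tx[k].max().round(3),'ty',ty[k].min().round(3),ty[k].max().round(3))
E
```

```text
time_s: 11.27
tool_pos: [0.5831, 0.1538, 0.3022]
ee_rot: [2.38, 2.051, -0.0]
ft_force: [-0.1, -0.6, -2.0]
finger_gap: 0.0209
gripper_force: 107.9
t 11.27 pos [0.5831 0.1538 0.3022] yaw -8.5 z [ 0. -0. -1.] turn -0.0041 gap 0.0209 F [-0.1 -0.6 -2. ] 107.9 j7 -0.33
shift before turn [ 0.046 -0.009  0.529]
shift after turn [ 0.046 -0.008  0.529]
28 tx 0.009 0.043 ty -0.001 0.019
76 tx -0.036 -0.006 ty -0.029 0.018
```

```bash
python3 -m jog '0 0 .12 -.004;0 0 .12 0;0 0 .12 0;0 0 .11 0;0 0 .055 0'>/dev/null; python3 -m jog '0 0 0 0;0 0 0 0;0 0 0 0;0 0 0 0' - 30
python3 - <<'E'
from h import *
rows(.5826,.1655,.170,-8)
E
python3 -m jog '.03 0 0 0;.03 0 0 0;.03 0 0 0;.02 0 0 0;.02 0 0 0'
```

```text
time_s: 12.07
tool_pos: [0.5842, 0.1541, 0.1725]
ee_rot: [2.364, 2.068, 0.004]
ft_force: [1.3, -0.1, -2.5]
finger_gap: 0.0209
gripper_force: 108.1
t 12.07 pos [0.5842 0.1541 0.1725] yaw -7.6 z [ 0.003  0.001 -1.   ] turn 0.003 gap 0.0209 F [ 1.3 -0.1 -2.5] 108.1 j7 -0.25
shift before turn [ 0.044 -0.012  0.01 ]
shift after turn [ 0.044 -0.013  0.01 ]
time_s: 12.48
tool_pos: [0.5879, 0.1817, 0.1715]
ee_rot: [2.365, 2.061, -0.007]
ft_force: [0.4, -10.9, 3.6]
finger_gap: 0.0208
gripper_force: 109.0
```

```bash
python3 -m jog '0 0 0 0;0 0 0 0;0 0 0 0' -1 30; python3 -m jog '.02 0 0 0;.02 0 0 0;0 0 0 0'
python3 - <<'E'
from h import *
rows(.5826,.1655,.170,-8)
E
```

```text
time_s: 12.73
tool_pos: [0.5883, 0.1835, 0.1712]
ee_rot: [2.365, 2.063, -0.003]
ft_force: [1.3, -10.6, -0.4]
finger_gap: 0.0212
gripper_force: 108.5
time_s: 12.98
tool_pos: [0.5899, 0.1936, 0.1715]
ee_rot: [2.364, 2.063, -0.002]
ft_force: [1.7, -10.9, -1.3]
finger_gap: 0.0211
gripper_force: 108.2
t 12.98 pos [0.5899 0.1936 0.1715] yaw -7.8 z [ 0.001 -0.004 -1.   ] turn 0.0018 gap 0.0211 F [  1.7 -10.9  -1.3] 108.2 j7 -0.32
shift before turn [-0.115 -0.014  0.007]
shift after turn [-0.115 -0.013  0.007]
```

The force stays at 11 N while the tool advances, so the scraper is pivoting in the pads. I'll push on.

```bash
python3 -m jog '.02 0 0 0;.02 0 0 0;.02 0 0 0;.02 0 0 0;0 0 0 0'; python3 -m jog '.02 0 0 0;.02 0 0 0;.015 0 0 0;0 0 0 0'
python3 - <<'E'
from h import *
grab('scene','s8'); grab('wrist','w8')
rows(.5826,.1655,.170,-8)
cv2.imwrite('pics/s8c.png',cv2.resize(cv2.imread('pics/s8.png')[60:260,240:440],(600,600),interpolation=2))
E
```

```text
time_s: 13.4
tool_pos: [0.5926, 0.2133, 0.1718]
ee_rot: [2.364, 2.063, -0.003]
ft_force: [0.1, -11.5, 4.2]
finger_gap: 0.021
gripper_force: 108.7
time_s: 13.73
tool_pos: [0.5946, 0.2275, 0.1723]
ee_rot: [2.364, 2.064, -0.001]
ft_force: [-1.2, -9.9, 8.9]
finger_gap: 0.0203
gripper_force: 108.5
t 13.83 pos [0.5946 0.2274 0.1723] yaw -7.8 z [ 0.002 -0.003 -1.   ] turn 0.002 gap 0.0208 F [-0.1 -9.6  8. ] 108.5 j7 -0.36
shift before turn [-0.252 -0.014  0.01 ]
shift after turn [-0.252 -0.013  0.01 ]
```

View pics/s8c.png

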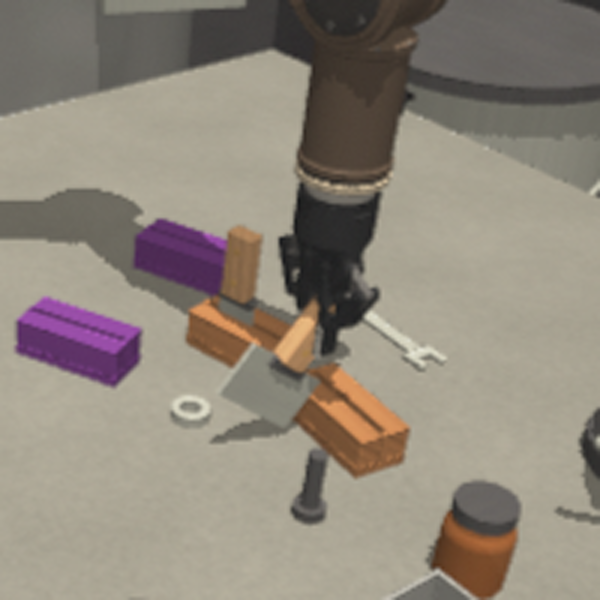

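The scraper is visibly tilted, with its blade at (265,385) swung away from the stand. A little more push, then lift and check the angle.

```bash
python3 -m jog '.015 0 0 0;.015 0 0 0;0 0 0 0'; python3 -m jog '-.02 0 -.01 0;0 0 -.05 0;0 0 -.12 0;0 0 -.12 0;0 0 -.12 0' -1 120;python3 -m jog '-.1 0 -.12 0;-.1 0 -.12 0;-.1 0 -.1 0;0 0 0 0;0 0 0 0'
python3 - <<'E'
from h import *
rows(.5826,.1655,.170,-8)
grab('scene','s9'); grab('wrist','w9')
s=r.get_state(); g=np.array(s['tool_pos'])-[0,0,.055]
from scipy.spatial.transform import Rotation as R
M=R.from_rotvec(s['ee_rot']).as_matrix()
for t in('s9','w9'):
    im,P,d=cloud(t); q=(P-g)@M   # tool axes: x lateral, y closing, z down
    m=(d>0)&(abs(q[...,1])<.008)&(abs(q[...,0])<.14)&(q[...,2]>.022)&(q[...,2]<.13)
    c=cv2.minAreaRect((q[m][:,[0,2]]*1000).astype(np.float32)); print(t,m.sum(),c)
    hs=cv2.cvtColor(im,cv2.COLOR_RGB2HSV)[...,1]<80
    m&=hs; print(m.sum(),cv2.minAreaRect((q[m][:,[0,2]]*1000).astype(np.float32)) if m.sum()>5 else '')
cv2.imwrite('pics/s9c.png',cv2.resize(cv2.imread('pics/s9.png')[20:220,240:440],(600,600),interpolation=2))
E
```

```text
time_s: 14.08
tool_pos: [0.5956, 0.2349, 0.1721]
ee_rot: [2.364, 2.064, -0.001]
ft_force: [0.2, -10.0, 8.8]
finger_gap: 0.0208
gripper_force: 108.4
time_s: 14.5
tool_pos: [0.5933, 0.233, 0.2779]
ee_rot: [-2.364, -2.068, -0.001]
ft_force: [1.0, 0.4, -2.1]
finger_gap: 0.0206
gripper_force: 114.5
time_s: 14.92
tool_pos: [0.5843, 0.1566, 0.3641]
ee_rot: [2.367, 2.064, 0.008]
ft_force: [-0.2, 0.8, -3.1]
finger_gap: 0.0206
gripper_force: 114.7
t 14.92 pos [0.5843 0.1566 0.3641] yaw -7.8 z [ 0.004  0.002 -1.   ] turn 0.0016 gap 0.0206 F [-0.2  0.8 -3.1] 114.7 j7 -0.33
shift before turn [ 0.032 -0.015  0.776]
shift after turn [ 0.032 -0.015  0.776]
s9 500 ((-52.456932067871094, 42.41088104248047), (112.50205993652344, 59.7027587890625), 41.93619155883789)
498 ((-52.49740219116211, 42.37757110595703), (112.420654296875, 59.663333892822266), 41.90857696533203)
w9 191 ((1.9051694869995117, 52.715335845947266), (15.745147705078125, 2.6836509704589844), 39.292266845703125)
191 ((1.9051694869995117, 52.715335845947266), (15.745147705078125, 2.6836509704589844), 39.292266845703125)
```

View pics/s9c.png

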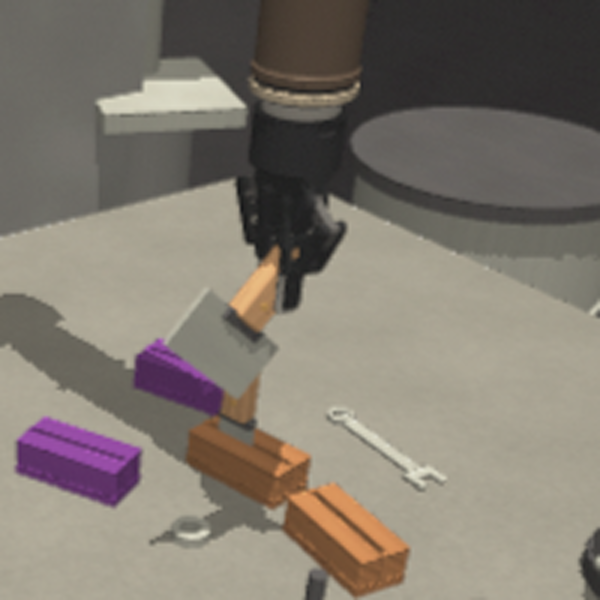

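Tilt is about 42° (0.73 rad), with the blade edge about 24 cm up and clear of everything. I'll let it settle, re-check and hand in.

```bash
python3 -m jog '0 0 0 0;0 0 0 0;0 0 0 0;0 0 0 0;0 0 0 0'>/dev/null; python3 -m jog '0 0 0 0;0 0 0 0;0 0 0 0;0 0 0 0;0 0 0 0'
python3 - <<'E'
from h import *
from scipy.spatial.transform import Rotation as R
grab('scene','s10')
s=r.get_state(); g=np.array(s['tool_pos'])-[0,0,.055]; M=R.from_rotvec(s['ee_rot']).as_matrix()
im,P,d=cloud('s10'); q=(P-g)@M
m=(d>0)&(abs(q[...,1])<.008)&(abs(q[...,0])<.14)&(q[...,2]>.022)&(q[...,2]<.13)
c=cv2.minAreaRect((q[m][:,[0,2]]*1000).astype(np.float32)); print(c, s['gripper_force'])
if 40.5<c[2]<60 and s['gripper_force']>50: print(r.sign_off())
E
```

```text
time_s: 15.85
tool_pos: [0.5837, 0.1575, 0.3609]
ee_rot: [2.365, 2.068, 0.0]
ft_force: [0.4, -0.4, -2.2]
finger_gap: 0.0208
gripper_force: 114.7
((-48.256778717041016, 45.07860565185547), (113.92948913574219, 62.49541473388672), 41.782772064208984) 114.70048069953918
the job is handed in; nothing more can be done
None
```

I handed the job in: all three offcuts measured inside the tray, and the wide scraper is held still, tipped about 42° with its blade edge about 24 cm above the bench; the judge's verdict was not shown.

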